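Pin a glass slide shut in its sprung clamp

ROBOT

A 6-joint arm with a two-finger parallel gripper is mounted at the origin on the work surface. World frame = base frame: x ahead of the robot, y to its left, z up, the work surface at z = 0. Lengths are in m, angles in rad, forces in N, time in s.
With the tool pointing down it reaches from about 0.35 to 0.775 m from the base axis. Payload 7.3 kg.
Tool frame: the origin (TCP) lies at the very end of the fingers, on their centre line; the grasp point (between the pads) lies 19 mm behind it; z points along the fingers, y is the direction in which the jaws open and shut (so a half turn about z gives the same grasp; the last joint's range is limited). The gripper opens to 92 mm and grips with 3 to 60 N. Pads are 19 mm wide; open, the fingers measure 130 mm over their backs; the gripper's body (75 mm by 190 mm) begins 47 mm behind the grasp point.
Start: joints at [0.981, 0.342, 1.524, -0, 1.275, -0.146], TCP at [0.225, 0.474, 0.227] pointing down, gripper open.
Joint ranges: [-2.53, 2.53], [-0.77, 2.02], [0.04, 2.7], [-1, 4.14], [0.28, 2.66], [-3.11, 3.11]. Speed limits (rad/s): [2.57, 2.57, 3.14, 3.14, 3.14, 3.14].

INTERFACE

Orientations are given as [roll, pitch, yaw] about the fixed x, y, z axes, in that order (R = Rz(yaw) Ry(pitch) Rx(roll)).
In Python, from cell import robot gives the robot as it stands.
- The arm moves only by the shell command python3 -m pendant 'ROWS' [OPENING] [FORCE]. ROWS is JSON, a list of rows, each a list of 2 entries, a list of its own where there are three numbers: the shift along the tool's x, y, z in mm, then the turn about the tool's z in degrees. In form: [[[x, y, z], turn], ...]. A call has 1 to 10 rows; each row is the pose to reach, as a shift and turn from the pose measured when the call began, along the tool's axes at that moment; what a row does not reach only later rows make up. A row lasts 1/12 s, in which the tool goes at most 41.7 mm and 7.16 degrees, less where a joint would pass 70% of its speed; a pose out of reach is approached as far as the arm can. A call with a gripper value outside its range is refused whole. OPENING is the opening, from 0 (shut) to 1 (fully open), set as the call begins (- or left out, the last holds). The fingers move at their own pace and stop on an object; FORCE is the grip in N (left out, the last holds). Time passes only in rows, so rows that repeat a pose let the fingers close. It gives the time, the measured TCP pose, the force and the opening at its end, in the units of the state.
- robot.observe(): the state, without advancing time (a new reading comes with each control period).
- robot.read_camera(name): name is "scene" or "top" or "wrist"; returns the picture (420x560x3 uint8, red, green, blue); there is no depth.
- robot.calibration(name): a dict with "vfov" (degrees; the focal length in pixels is half the picture's height over the tangent of half this angle, whatever the lens; pixels are square), "cx", "cy" (the principal point, pixels), "rvec" (rotation vector, rad) and "tvec" (3), from world to camera coordinates, as OpenCV has them. Camera axes: x right, y down, z forward; pixel columns grow to the right and rows downward; lengths in m; the calibration is good to about 2 mm. The wrist camera is an equidistant fisheye: a pixel r from the principal point sees the ray r / f radians off the axis. A picture is of the moment at which its call begins: read the wrist's pose just before it. calibration takes no time and is no camera call; for the wrist camera it gives the pose at the moment of the call.
- robot.hand_in(): hands the job in, once; it reports no verdict.
Trained networks look in the newest picture that a camera, given by its name, has taken for a name from the list of things; names that differ only in an ending like _2 or _b are one class to them, and where a whole thing is asked for, a point or a joint stands for the part that bears it (a point fixed in the world has none). Each returns a list of dicts, best first, with "p" (0 to 1); they miss things now and then, are a little off and sometimes report something else, mostly with a low value. They report only what shows in the picture. A call takes as long as a camera call. They do not tell look-alikes from the thing itself.
- robot.find_in(camera, query): "xy" ([column, row] as shares, 0 to 1, of the picture: columns of its width, rows of its height, amid what is visible of it).
The state is a dict: "time": time; "qpos": joint angles; "qvel": joint speeds; "joint_efforts": joint torques, N m; "tool_pos": TCP position; "tool_rot": TCP orientation; "contact_force": force on the tool from outside, world axes, zero at the start; "torque": the same for the moment, N m; "opening": finger opening in m.
Only numpy, scipy, OpenCV 4.12 (cv2) and the standard library are available. Lean on these libraries where they do the work, as an engineer would, in place of code of your own. Each camera call takes 0.05 s, during which the arm holds its last target.

TASK

First fold the open cover of the slide clamp down onto its base; a spring under it will hold it slightly ajar. Then lift the slim locking pin up and off its hook (not the short fat one on the other stand) and push it down through the cover's hole into the base until its collar presses the cover fully shut. Finish still gripping the pin and pressing it down so that the cover stays shut - do not let go - and leave the other things on the bench undisturbed.

Things in the scene. Friction and masses are not known exactly. Their poses are not given: they have to be found in the camera images.
- clamp: slide clamp fixed to the bench: black base block 132 (x) x 100 (y) x 40 mm high, with side feet to y = +-75 mm (8 mm high); a glass slide lies on it. Origin: centre of its underside, on the bench. Its -x side is where the cover's free edge comes down, its +x side carries the hinge. Its yaw varies.
- lid_plate (a joint): opening angle of the clamp's aluminium cover, rad: 0 fully shut (flat on the base), about 0.07 when it rests ajar on its spring plunger, starts wide open (0.8 to 1.35; 1.5 is the stop). The hinge is stiff enough (0.13 N m) that the cover stays where it is left. Below about 0.07 the plunger pushes back: about 7 N downward at the hole is needed to shut it fully, and it rises again when released.
- hinge (a point): point on the hinge axis at the cover's middle, at the clamp's x = +62 mm, z = 46 mm; axes as the clamp's. The axis is the clamp's y; the cover is a plate 8 mm thick (middle plane through the axis), 96 mm wide, reaching to 122 mm from the axis, with a window 23 x 61 mm centred 50 mm from the axis.
- cover_hole (a point): centre of the pin hole (11 mm diameter, through) on the cover's outer face, 104 mm from the hinge axis, moves with the cover. When the cover is shut it lies 50 mm above the bench, straight over the base hole, and the outer face is the top.
- cover_edge (a point): middle of the cover's free edge on its outer face, 122 mm from the hinge axis, moves with the cover.
- base_hole (a point): centre of the mouth of the base's vertical hole (11 mm diameter, right through the 40 mm base), at the clamp's x = -42 mm, y = 0, z = 40 mm.
- pin: slim steel locking pin, about 80 g, hanging upright on its hook. Origin: centre of the collar's underside, z up along the pin. Below: shank 8 mm diameter, 44 mm long, chamfered tip. Above: collar 22 mm diameter, 8 mm high, then a rectangular aluminium loop handle 28 mm wide (y), 14 mm thick (x), from 8 to 40 mm above the origin; its opening is 14 mm wide (y) and reaches from 8 to 34 mm above the origin. The hook's bar runs along the pin's x through the opening.
- pin_tip (a point): tip of the slim pin's shank, 44 mm below its origin
- pin_stand: fixed stand of the slim pin, left or right of the clamp (yaw 1.2 to 1.95, so its hook points roughly to the robot's right): foot plate 85 x 75 x 10 mm, a 12 mm thick post 145 mm high at x = +32 mm, and a 6 mm thick hook bar at z = 135 mm from the post towards -x, ending at x = -36 mm with a tip turned up to 147 mm (9 mm above the bar's top). Origin: centre of its underside. The pin comes off by lifting it 11 to 18 mm and moving it 40 mm or more towards the stand's -x.
- pin_hook (a point): point on top of the hook bar where the slim pin hangs, at the stand's x = -12 mm, z = 138 mm
- stub: the wrong pin: same collar and loop, but a fat shank 16 mm diameter and only 26 mm long; hangs on the other stand, leave it. Origin: centre of the collar's underside
- stub_stand: fixed stand of the wrong pin, same shape as the other stand, on the other side of the clamp
- oil_bottle: bystander: amber dropper bottle, 34 mm diameter, 65 mm high; origin at its underside
- dish: bystander: covered glass dish, 90 mm diameter, 16 mm high; origin at its underside
- slide_tray: bystander: white divided slide tray, 80 x 110 x 30 mm; origin at its underside
- beaker: bystander: glass beaker, 68 mm diameter, 85 mm high; origin at its underside
- brush: bystander: brush 150 mm long, lying down
- jar: bystander: white jar, 56 mm diameter, 60 mm high; origin at its underside
There are look-alikes about, which are no part of the job. Leave any green look-alike of the pin alone. What is shaped like the clamp but turquoise is not meant.

How it is judged:
By the outcome, as a careful person would: the job done as asked, in the order asked, and still so for the second after the job is handed in, while the arm keeps its last pose, push and grip.
It also fails if it takes over 61 s, if anything falls off the work surface, if the arm or the gripper's body presses on something with over 40 N, if the wrist force passes 120 N, or if a joint passes its speed limit or range.

## Working session

There is one attempt and no reset: what is moved stays moved. The work goes in short steps, Python scripts to look and compute and a shell command to move; the robot and the scene stay as the last step left them, time stands still between calls to the robot, and variables do not carry over. Pictures are saved under pics/ and viewed, and the job is handed in when it is done.

```bash
ls; mkdir -p pics; python3 - <<'E'
from cell import robot
import cv2
s=robot.observe(); print(s)
for n in ["scene","top","wrist"]:
    im=robot.read_camera(n); cv2.imwrite(f"pics/{n}0.png",im[:,:,::-1]); print(n,robot.calibration(n))
E
```

```text
pics
{'time': 0.0, 'qpos': array([ 9.81011912e-01,  3.42713242e-01,  1.52499709e+00, -3.14625315e-05,
        1.27539905e+00, -1.46030699e-01]), 'qvel': array([-0.00110356,  0.00019228,  0.00074963, -0.00043485, -0.00124944,
       -0.0002817 ]), 'joint_efforts': array([-4.01893567e-04, -4.31257474e+01, -2.44214487e+01,  7.16383453e-02,
        5.61140198e-02, -9.95096025e-05]), 'tool_pos': array([0.22517809, 0.47381455, 0.22605684]), 'tool_rot': array([-3.14008769e+00, -1.90937486e-04,  2.69784798e+00]), 'contact_force': array([0.60508492, 0.25668407, 0.16546279]), 'torque': array([0.01829032, 0.00704613, 0.02478912]), 'opening': 0.09180752313803914}
scene {'vfov': 57.75565822317853, 'cx': 286.60775497137195, 'cy': 206.04467298359194, 'rvec': array([ 2.19765407,  0.7931433 , -0.3705738 ]), 'tvec': array([-0.3933808 , -0.15462547,  1.25478728])}
top {'vfov': 43.468143119616315, 'cx': 277.7595623384757, 'cy': 208.99545908467465, 'rvec': array([ 2.16490045, -2.16884836,  0.12627826]), 'tvec': array([-0.04005777,  0.54438508,  1.49933373])}
wrist {'vfov': 65.70646984690485, 'cx': 274.22316368547536, 'cy': 209.87558057539567, 'rvec': array([-2.46944362, -1.55899378, -0.19778015]), 'tvec': array([-0.5239688 , -0.03086681,  0.38963478])}
```

View pics/scene0.png

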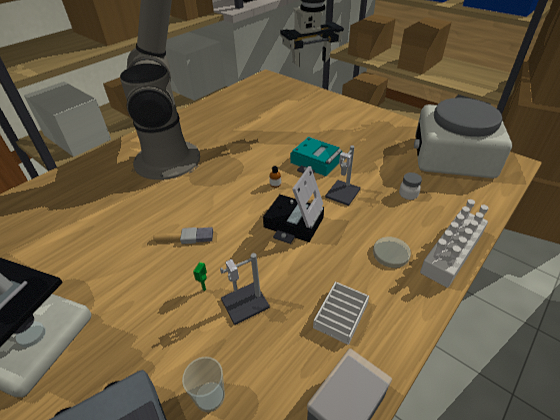

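View pics/top0.png

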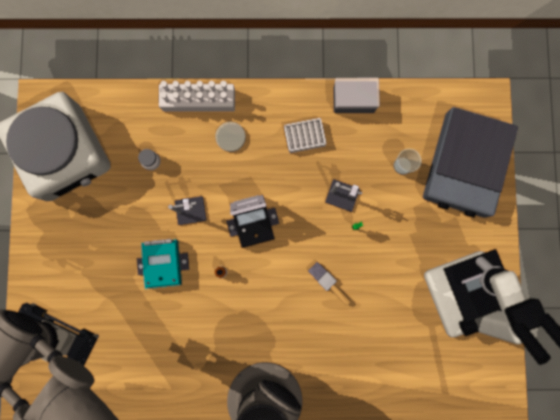

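View pics/wrist0.png

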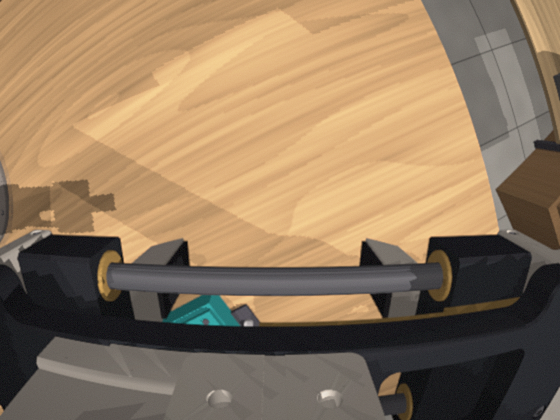

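```bash
python3 - <<'E'
from cell import robot
import cv2, numpy as np
im=cv2.imread("pics/scene0.png")
a=cv2.resize(im[240:330,190:290],None,fx=4,fy=4,interpolation=cv2.INTER_CUBIC)
b=cv2.resize(im[135:225,300:400],None,fx=4,fy=4,interpolation=cv2.INTER_CUBIC)
cv2.imwrite("pics/c1.png",np.hstack([a,b]))
c=cv2.resize(im[160:250,250:350],None,fx=4,fy=4,interpolation=cv2.INTER_CUBIC)
t=cv2.imread("pics/top0.png")
d=cv2.resize(t[185:255,215:295],None,fx=5,fy=5,interpolation=cv2.INTER_CUBIC)
cv2.imwrite("pics/c2.png",np.hstack([c,cv2.resize(d,(400,360))]))
d1=cv2.resize(t[175:245,315:395],None,fx=5,fy=5,interpolation=cv2.INTER_CUBIC)
d2=cv2.resize(t[175:245,155:235],None,fx=5,fy=5,interpolation=cv2.INTER_CUBIC)
cv2.imwrite("pics/c3.png",np.hstack([d1,d2]))
for c in ["scene","top"]:
  for q in ["pin","pin_tip","pin_hook","stub","clamp","cover_hole","cover_edge","hinge","base_hole","pin_stand","stub_stand"]:
    print(c,q,[(np.round(np.array(r["xy"])*[560,420],1).tolist(),round(r["p"],2)) for r in robot.find_in(c,q)[:3]])
E
```

```text
scene pin [([202.0, 276.4], 0.78), ([232.5, 270.6], 0.77), ([308.4, 197.2], 0.25)]
scene pin_tip [([200.5, 272.1], 0.67), ([245.8, 300.4], 0.57), ([300.1, 214.1], 0.53)]
scene pin_hook [([247.4, 298.6], 0.59)]
scene stub [([345.3, 164.6], 0.62)]
scene clamp [([297.1, 214.8], 0.63), ([316.8, 155.6], 0.61)]
scene cover_hole [([315.7, 150.0], 0.9), ([310.4, 194.8], 0.72)]
scene cover_edge [([311.8, 151.1], 0.82), ([306.0, 197.1], 0.65)]
scene hinge [([297.5, 215.4], 0.88), ([317.6, 160.8], 0.78)]
scene base_hole [([297.5, 211.6], 0.94), ([314.1, 159.3], 0.89), ([345.3, 193.6], 0.48)]
scene pin_stand [([244.5, 301.4], 0.81), ([407.1, 184.3], 0.28)]
scene stub_stand [([342.1, 191.0], 0.97), ([307.1, 196.8], 0.35)]
top pin [([356.1, 225.2], 0.56), ([351.6, 187.3], 0.42)]
top pin_tip [([355.0, 226.7], 0.65), ([354.9, 187.3], 0.47), ([186.5, 201.4], 0.26)]
top pin_hook [([342.2, 196.2], 0.92)]
top stub [([245.9, 205.7], 0.67), ([187.4, 206.3], 0.66)]
top clamp [([250.3, 221.2], 0.95), ([161.1, 263.1], 0.86)]
top cover_hole [([157.6, 269.2], 0.89), ([146.9, 156.3], 0.65), ([245.1, 204.4], 0.63)]
top cover_edge [([157.6, 265.1], 0.95), ([246.8, 201.2], 0.85)]
top hinge [([164.2, 261.4], 0.81), ([253.2, 220.0], 0.64)]
top base_hole [([162.3, 262.2], 0.94), ([252.9, 221.5], 0.61)]
top pin_stand [([336.0, 196.0], 0.97)]
top stub_stand [([192.5, 213.3], 0.76), ([341.5, 196.1], 0.39)]
```

View pics/c1.png

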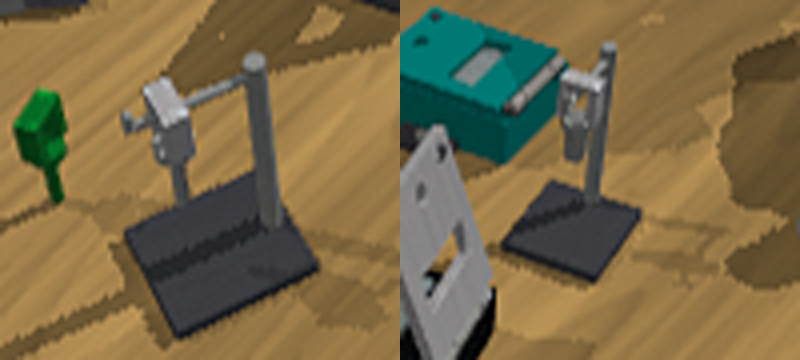

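View pics/c2.png

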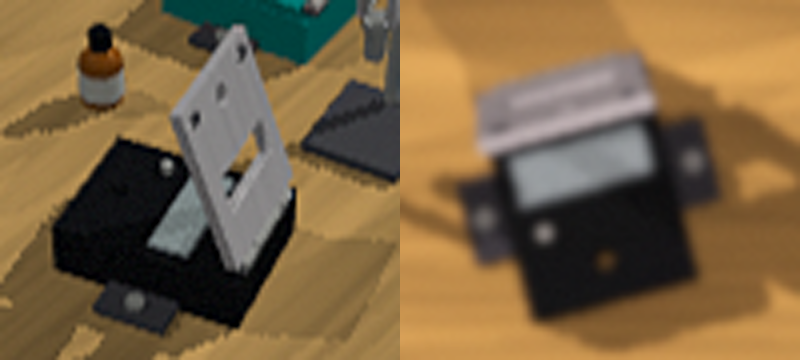

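View pics/c3.png

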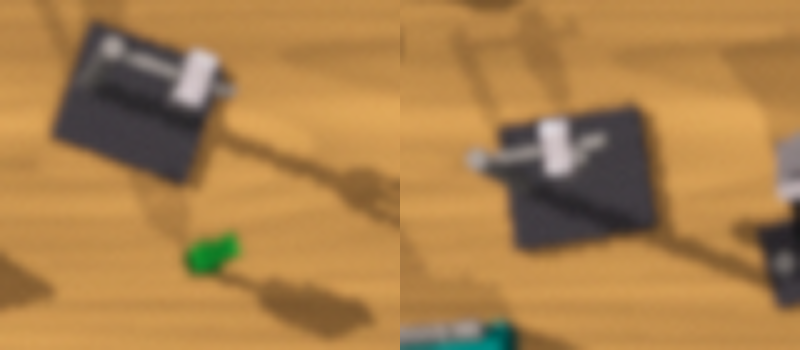

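```bash
cat > h.py <<'E'
import numpy as np, cv2
from scipy.spatial.transform import Rotation as R
from scipy.optimize import least_squares
from cell import robot
CAL={}
def cal(n):
    if n not in CAL or n=="wrist": CAL[n]=robot.calibration(n)
    return CAL[n]
def proj(n,P,c=None):
    c=c or cal(n); P=np.atleast_2d(P); Q=R.from_rotvec(c["rvec"]).apply(P)+c["tvec"]
    f=210/np.tan(np.radians(c["vfov"]/2))
    if n=="wrist":
        r=np.hypot(Q[:,0],Q[:,1]); th=np.arctan2(r,Q[:,2]); k=f*th/np.maximum(r,1e-9)
        return np.c_[c["cx"]+k*Q[:,0],c["cy"]+k*Q[:,1]]
    return np.c_[c["cx"]+f*Q[:,0]/Q[:,2],c["cy"]+f*Q[:,1]/Q[:,2]]
def ray(n,uv,c=None):
    c=c or cal(n); f=210/np.tan(np.radians(c["vfov"]/2)); d=(np.array(uv,float)-[c["cx"],c["cy"]])/f
    if n=="wrist":
        r=np.hypot(*d); v=np.array([d[0]/r*np.sin(r),d[1]/r*np.sin(r),np.cos(r)])
    else: v=np.array([d[0],d[1],1])
    Rm=R.from_rotvec(c["rvec"]); return -Rm.inv().apply(c["tvec"]), Rm.inv().apply(v/np.linalg.norm(v))
def planez(n,uv,z,c=None):
    o,v=ray(n,uv,c); return o+v*(z-o[2])/v[2]
def tri(l):
    A=np.zeros((3,3));b=np.zeros(3)
    for n,uv in l:
        o,v=ray(n,uv); M=np.eye(3)-np.outer(v,v); A+=M;b+=M@o
    return np.linalg.solve(A,b)
def place(p,L):  # p=x,y,yaw
    L=np.atleast_2d(L)*1e-3; return R.from_euler('z',p[2]).apply(L)+[p[0],p[1],0]
def cov(th,r,y,h): # cover local, mm: r from axis, y, h above mid plane
    return [62-r*np.cos(th)+h*np.sin(th), y, 46+r*np.sin(th)+h*np.cos(th)]
E
python3 - <<'E'
from h import *
# stand
obs=[("scene",(253.75,255),(32,0,145)),("scene",(222,268),(-36,0,147)),("scene",(221.25,298),(-42.5,-37.5,10)),("scene",(269.5,306),(42.5,37.5,10)),("scene",(234.5,321),(-42.5,37.5,10)),
("top",(337.4,184),(32,0,145)),("top",(361,193),(-36,0,147)),("top",(334.4,179.4),None),("top",(362,189.4),None),("top",(352.4,212),None),("top",(325.6,202.4),None)]
fc=[planez("top",o[1],.01)[:2] for o in obs[-4:]]; print("foot corners",np.round(fc,3).tolist(), np.mean(fc,0))
# scene corner assignment ambiguous: use nearest
cor=[(a,b,10) for a in(-42.5,42.5) for b in(-37.5,37.5)]
def res(p):
    r=[]
    for n,uv,L in obs:
        if L and L[2]>50: r+=list(proj(n,place(p,L))[0]-uv)
        else:
            d=proj(n,place(p,cor))-uv; i=np.argmin((d**2).sum(1)); r+=list(d[i])
    return np.array(r)
s=least_squares(res,[*np.mean(fc,0),1.4],loss="soft_l1"); print(s.x,res(s.x).reshape(-1,2).round(1).tolist())
hk=place(s.x,[-12,0,138]); print("hook",hk)
# clamp
o2=[("top",(256,235.9),(-42,0,40)),("top",(242,246.8),(-66,50,40)),("top",(274.4,238.5),(-66,-50,40)),
("scene",(305,182.5),(104,0,4)),("scene",(295,188.5),(122,-48,4)),("scene",(310.75,167.5),(122,48,4))]
def res2(p):
    r=[]
    for i,(n,uv,L) in enumerate(o2):
        r+=list(proj(n,place(p,L if i<3 else cov(p[3],*L)))[0]-uv)
    return np.array(r)
for y0 in (-.3,0.3):
  s=least_squares(res2,[.5,0.05,y0,1.1],loss="soft_l1"); print("clamp",s.x,s.cost,res2(s.x).reshape(-1,2).round(1).tolist())
p=s.x
for k,L in dict(hole=(104,0,4),edge=(122,0,4)).items(): print(k,place(p,cov(p[3],*L)),place(p,cov(0,*L)))
g=tri([("scene",(200.5,264)),("top",(356,226))]);print("green",g)
E
```

```text
foot corners [[0.635, -0.209], [0.605, -0.29], [0.537, -0.261], [0.566, -0.182]] [ 0.58558355 -0.23566366]
[ 0.5881306  -0.23151062  1.21478591] [[-0.7, 0.1], [-1.1, 0.1], [-1.5, -1.2], [0.0, -0.5], [-1.1, 2.2], [-0.0, -0.0], [0.2, -0.5], [-1.5, -1.2], [-2.1, -1.3], [-0.9, -0.3], [-1.2, -0.6]]
hook [[ 0.58394815 -0.24275815  0.138     ]]
clamp [0.50873909 0.03249284 0.26116199 1.25061798] 2.0902616832491647 [[-0.0, -0.9], [-0.8, 0.9], [0.6, 0.1], [0.1, 0.8], [-0.2, 0.3], [0.0, -1.3]]
clamp [0.50873909 0.03249284 0.26116199 1.25061798] 2.090261683249233 [[-0.0, -0.9], [-0.8, 0.9], [0.6, 0.1], [0.1, 0.8], [-0.2, 0.3], [0.0, -1.3]]
hole [[0.54068209 0.04103012 0.14597359]] [[0.46816328 0.0216483  0.05      ]]
edge [[0.53520895 0.03956734 0.16305882]] [[0.45077365 0.01700064 0.05      ]]
green [ 0.4906012  -0.25807558  0.08604652]
```

```bash
cat >> h.py <<'E'
def rel(target,yaw=None,s=None):
    s=s or robot.observe(); Rm=R.from_euler('xyz',s["tool_rot"]); d=Rm.inv().apply(np.array(target)-s["tool_pos"])*1000
    t=0
    if yaw is not None:
        x=Rm.apply([1,0,0]); y0=np.arctan2(x[1],x[0]); t=-np.degrees((yaw-y0+np.pi)%(2*np.pi)-np.pi)
    return d.round(1).tolist(),round(float(t),1)
def st():
    s=robot.observe(); print(round(s["time"],2),"pos",s["tool_pos"].round(4),"rot",s["tool_rot"].round(3),"F",s["contact_force"].round(1),"op",round(s["opening"],4),"q",s["qpos"].round(2)); return s
E
python3 - <<'E'
from h import *
st(); p=[.5087,.0325,.2612]
im=cv2.imread("pics/scene0.png"); 
for n in("scene","top"):
    im=cv2.imread(f"pics/{n}0.png"); 
    big=cv2.resize(im,None,fx=4,fy=4,interpolation=cv2.INTER_CUBIC)
    def draw(P,c):
        u=((proj(n,np.array(P))+.5)*4-.5).round().astype(int); cv2.polylines(big,[u],True,c,1)
    draw(place(p,[(-66,-50,40),(-66,50,40),(66,50,40),(66,-50,40)]),(0,255,255))
    draw(place(p,[(-66,-50,0),(-66,50,0),(66,50,0),(66,-50,0)]),(0,255,0))
    for h in(4,-4): draw(place(p,[cov(1.25,r,y,h) for r,y in((5,-48),(122,-48),(122,48),(5,48))]),(0,0,255) if h>0 else (255,0,0))
    draw(place(p,[cov(1.25,50+a*11.5,b*30.5,4) for a,b in((-1,-1),(-1,1),(1,1),(1,-1))]),(0,0,255))
    sp=[.588,-.2315,1.215]
    draw(place(sp,[(-42.5,-37.5,10),(-42.5,37.5,10),(42.5,37.5,10),(42.5,-37.5,10)]),(0,255,255))
    draw(place(sp,[(32,0,0),(32,0,145),(32,0,135),(-36,0,135),(-36,0,147),(-36,0,135),(32,0,135)]),(0,0,255))
    if n=="scene": A=big[620:1000,1000:1400];B=big[960:1340,760:1160]
    else: A=big[740:1040,840:1200];B=big[680:980,1260:1620]
    cv2.imwrite(f"pics/ov_{n}.png",np.hstack([A,B]))
for th in(1.25,1.05,.85,.65,.45,.25,.1,.05):
    c=np.array(cov(th,112,0,4)); print(th,place(p,c+[19,0,0]).round(4), "lead z",c[2].round(1))
print("above",rel(place(p,[100,0,227])[0],1.832))
E
```

```text
1.25 pos [0.2254 0.4742 0.2268] rot [3.141 0.    2.698] F [ 0.5  0.6 -0.2] op 0.0917 q [ 0.98  0.34  1.52  0.    1.28 -0.15]
1.25 [[0.5565 0.0453 0.1535]] lead z 153.5
1.05 [[0.5365 0.0399 0.1451]] lead z 145.1
0.85 [[0.5184 0.0351 0.1328]] lead z 132.8
0.65 [[0.5032 0.031  0.117 ]] lead z 117.0
0.45 [[0.4912 0.0278 0.0983]] lead z 98.3
0.25 [[0.4831 0.0256 0.0776]] lead z 77.6
0.1 [[0.4797 0.0247 0.0612]] lead z 61.2
0.05 [[0.4791 0.0246 0.0556]] lead z 55.6
above ([-521.6, -212.5, -0.3], 49.6)
```

View pics/ov_scene.png

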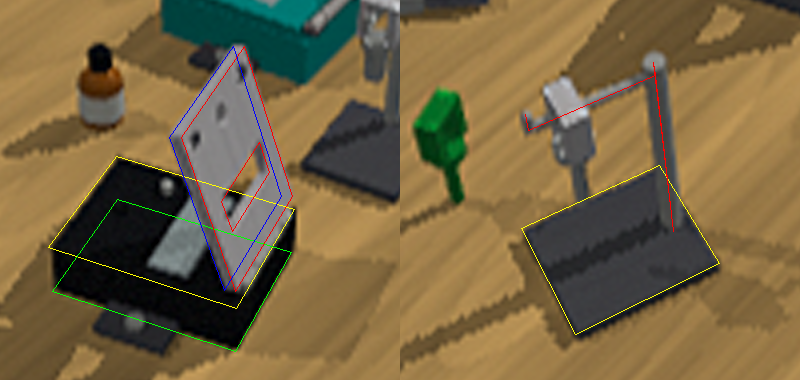

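View pics/ov_top.png

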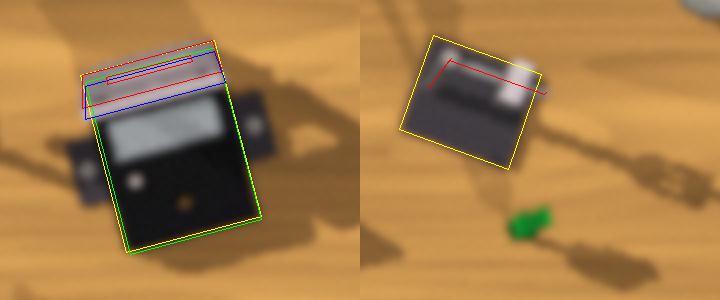

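Candidates for the pin in the scene picture are the slim pin on the right stand (233,270), the green look-alike (202,275), and the short fat stub on the left stand (345,165). I chose (233,270), and the close crop shows its slim steel shank. For the clamp, the black one (297,215) is meant and the turquoise one (317,155) is not.

```bash
python3 -m pendant '[[[-37,-15,0],7],[[-75,-30,0],14],[[-112,-45,0],21],[[-149,-61,0],28],[[-186,-76,0],35],[[-224,-91,0],42],[[-261,-106,0],49.6],[[-298,-121,0],49.6],[[-335,-137,0],49.6],[[-373,-152,0],49.6]]' 0 20; python3 -c "
from h import *
st(); print(rel(place([.5087,.0325,.2612],[100,0,227])[0],1.832))"
```

```text
time: 2.08
tool_pos: [0.4979, 0.175, 0.2269]
tool_rot: [3.141, -0.0, 1.832]
contact_force: [0.7, 1.7, 0.3]
opening: 0.0299
2.08 pos [0.4979 0.175  0.2269] rot [ 3.141 -0.     1.832] F [0.7 1.7 0.3] op 0.0299 q [ 0.19  0.35  1.52  0.    1.28 -0.07]
([-140.4, 73.6, -0.1], -0.0)
```

```bash
python3 -m pendant '[[[-33,18,0],0],[[-66,35,0],0],[[-100,52,0],0],[[-140,74,0],0],[[-140,74,0],0]]'; python3 -c "
from h import *
st(); c=cal('wrist'); im=robot.read_camera('wrist'); cv2.imwrite('pics/w1.png',im[:,:,::-1]); im=robot.read_camera('scene'); cv2.imwrite('pics/s1.png',im[:,:,::-1]); np.save('w1.npy',c)"
```

```text
time: 2.5
tool_pos: [0.6091, 0.0533, 0.2261]
tool_rot: [3.14, 0.002, 1.827]
contact_force: [-0.6, 0.6, 0.0]
opening: 0.001
2.5 pos [0.6091 0.0533 0.2261] rot [3.140e+00 2.000e-03 1.827e+00] F [-0.6  0.6  0. ] op 0.001 q [-0.04  0.5   1.27 -0.    1.36 -0.29]
```

View pics/w1.png

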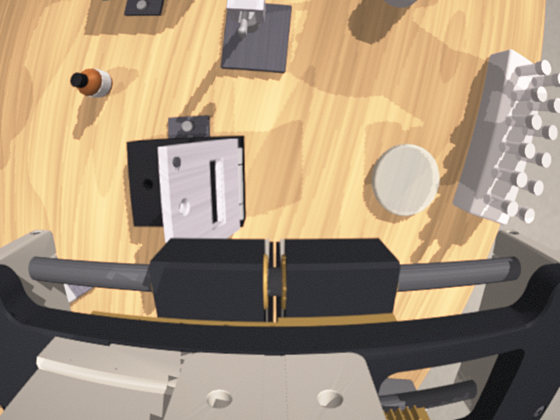

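View pics/s1.png

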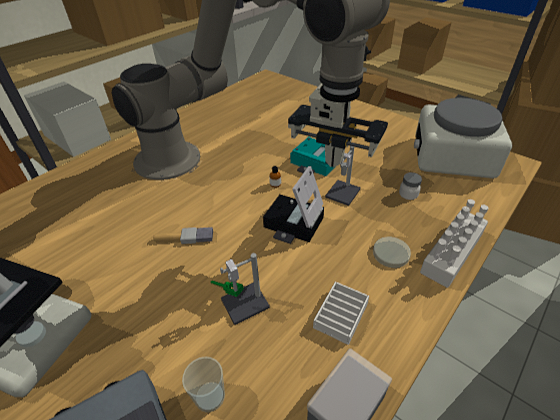

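```bash
python3 - <<'E'
from h import *
s=cv2.imread("pics/s1.png"); t=robot.read_camera("top")[:,:,::-1]; cv2.imwrite("pics/t1.png",t)
a=cv2.resize(s[240:330,190:290],None,fx=4,fy=4,interpolation=cv2.INTER_CUBIC)
b=cv2.resize(t[165:255,310:410],None,fx=4,fy=4,interpolation=cv2.INTER_CUBIC)
cv2.imwrite("pics/c4.png",np.hstack([a,b]))
E
```

```text
(no output)
```

View pics/c4.png

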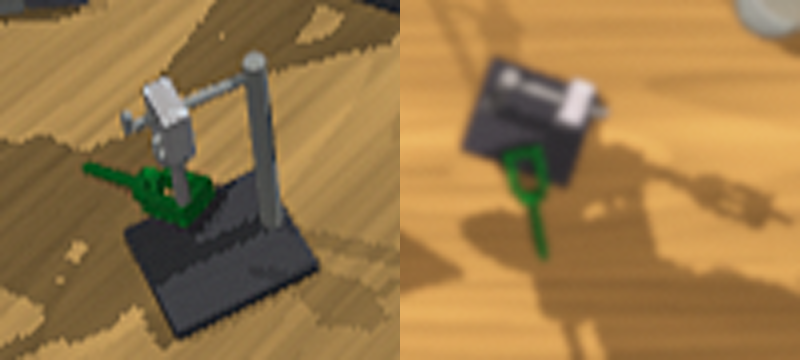

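The green look-alike has toppled by itself and now lies with its head on the pin stand's foot, at scene (230,288), well below the hanging pin. In the wrist view the cover's hole is at (184,207). I'll check my clamp fit against that.

```bash
python3 - <<'E'
from h import *
c=np.load('w1.npy',allow_pickle=True).item(); p=[.5087,.0325,.2612]
w=cv2.imread("pics/w1.png"); k=4
big=cv2.resize(w,None,fx=k,fy=k,interpolation=cv2.INTER_CUBIC)
def draw(P,col):
    u=((proj("wrist",np.array(P),c)+.5)*k-.5).round().astype(int); cv2.polylines(big,[u],True,col,1)
for th,col in((1.25,(0,0,255)),):
  draw(place(p,[cov(th,r,y,4) for r,y in((5,-48),(122,-48),(122,48),(5,48))]),col)
  draw(place(p,[cov(th,50+a*11.5,b*30.5,4) for a,b in((-1,-1),(-1,1),(1,1),(1,-1))]),col)
  draw(place(p,[cov(th,104+5.5*np.cos(a),5.5*np.sin(a),4) for a in np.linspace(0,6.28,20)]),col)
draw(place(p,[(-66,-50,40),(-66,50,40),(66,50,40),(66,-50,40)]),(0,255,255))
draw(place(p,[(-42+5.5*np.cos(a),5.5*np.sin(a),40) for a in np.linspace(0,6.28,20)]),(0,255,255))
cv2.imwrite("pics/ov_w1.png",big[400:980,420:1020])
E
```

```text
(no output)
```

View pics/ov_w1.png

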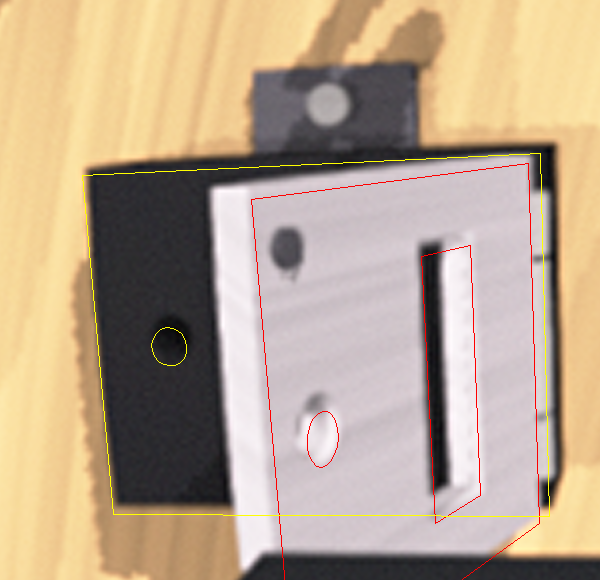

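```bash
python3 - <<'E'
from h import *
c=np.load('w1.npy',allow_pickle=True).item()
W=lambda x,y:((420+x+.5)/4-.5,(400+y+.5)/4-.5)
b=[("top",(255.6,235.5),(-42,0,40)),("top",(241.6,246.4),(-66,50,40)),("top",(274,238.1),(-66,-50,40)),
("wrist",W(172,331),(-42,0,40)),("wrist",W(87,168),(-66,50,40)),("wrist",W(113,505),(-66,-50,40)),("wrist",W(555,147),(66,50,40))]
v=[("scene",(304.7,182.2),(104,0,4)),("scene",(294.7,188.2),(122,-48,4)),("scene",(310.3,167.2),(122,48,4)),
("wrist",W(319,430),(104,0,4)),("wrist",W(248,188),(122,48,4)),("wrist",W(418,243),(61.5,30.5,4)),("wrist",W(434,492),(61.5,-30.5,4))]
def res(p,o):
    r=[]
    for n,uv,L in o:
        cc=c if n=="wrist" else None
        r+=list(proj(n,place(p,L if L[2]==40 else cov(p[3],*L)),cc)[0]-uv)
    return np.array(r)
for o in (b+v,[x for x in b+v if x[0]=="wrist"],[x for x in b+v if x[0]!="wrist"]):
  s=least_squares(res,[.5,.03,.26,1.2],args=(o,),loss="soft_l1"); print(s.x.round(4),res(s.x,o).reshape(-1,2).round(1).tolist())
E
```

```text
[0.5096 0.0352 0.2548 1.2251] [[-0.6, -0.7], [-1.5, 0.9], [-0.1, 0.3], [0.3, 1.5], [-0.1, -0.7], [0.6, 0.1], [-2.1, -0.2], [0.4, 0.7], [-0.2, 0.2], [0.4, -1.3], [-0.2, -0.7], [-0.3, -0.4], [1.1, 0.9], [-0.0, 5.6]]
[0.5095 0.0353 0.2527 1.2256] [[0.2, 1.3], [0.0, -1.0], [0.4, -0.2], [-2.0, -0.3], [-0.2, -0.8], [-0.2, -0.6], [1.2, 0.8], [-0.1, 5.5]]
[0.5096 0.034  0.2662 1.2262] [[-0.1, -0.8], [-0.8, 1.0], [0.5, 0.1], [0.2, 0.9], [-0.2, 0.4], [-0.0, -1.2]]
```

```bash
python3 - <<'E'
from h import *
p=[.5096,.0352,.255]; s=st()
for th in(1.35,1.225,1.05,.85,.65,.45,.3,.2,.1,.06):
    c=np.array(cov(th,112,0,4)); print(th,rel(place(p,c+[19+(15 if th>1.3 else 0),0,0])[0],.255+np.pi/2,s))
E
```

```text
2.65 pos [0.6053 0.0587 0.2263] rot [-3.141e+00 -1.000e-03  1.831e+00] F [-0.3  0.1  0.4] op 0.0004 q [-0.03  0.5   1.28  0.    1.37 -0.29]
1.35 ([1.5, -23.1, 70.2], 0.3)
1.225 ([1.6, -51.7, 73.6], 0.3)
1.05 ([1.7, -69.7, 81.2], 0.3)
0.85 ([1.8, -88.4, 93.6], 0.3)
0.65 ([1.8, -104.2, 109.4], 0.3)
0.45 ([1.9, -116.5, 128.1], 0.3)
0.3 ([1.9, -123.2, 143.5], 0.3)
0.2 ([1.9, -126.4, 154.3], 0.3)
0.1 ([1.9, -128.4, 165.3], 0.3)
0.06 ([1.9, -128.9, 169.7], 0.3)
```

```bash
python3 -m pendant '[[[1,-10,25],0],[[2,-20,55],0],[[2,-30,72],0],[[2,-40,73],0],[[2,-52,74],0],[[2,-61,77],0],[[2,-70,81],0],[[2,-79,87],0],[[2,-88,94],0],[[2,-88,94],0]]'; python3 -c "
from h import *
s=st();p=[.5096,.0352,.255]
for th in(.65,.45,.3,.2,.1,.06,.03):
    c=np.array(cov(th,112,0,4)); print(th,rel(place(p,c+[19,0,0])[0],.255+np.pi/2,s))
im=robot.read_camera('scene'); cv2.imwrite('pics/s2.png',im[:,:,::-1][120:300,200:440].repeat(3,0).repeat(3,1))"
```

```text
time: 3.48
tool_pos: [0.5167, 0.0395, 0.1319]
tool_rot: [-3.138, -0.002, 1.833]
contact_force: [0.0, -1.1, -0.0]
opening: 0.0006
3.48 pos [0.5167 0.0395 0.1319] rot [-3.138e+00 -2.000e-03  1.833e+00] F [ 0.  -1.1 -0. ] op 0.0006 q [-0.07  0.43  1.68  0.    1.04 -0.33]
0.65 ([-2.3, -13.7, 15.0], 0.4)
0.45 ([-2.3, -26.0, 33.7], 0.4)
0.3 ([-2.3, -32.6, 49.1], 0.4)
0.2 ([-2.3, -35.7, 59.8], 0.4)
0.1 ([-2.3, -37.8, 70.9], 0.4)
0.06 ([-2.3, -38.3, 75.3], 0.4)
0.03 ([-2.3, -38.5, 78.7], 0.4)
```

View pics/s2.png

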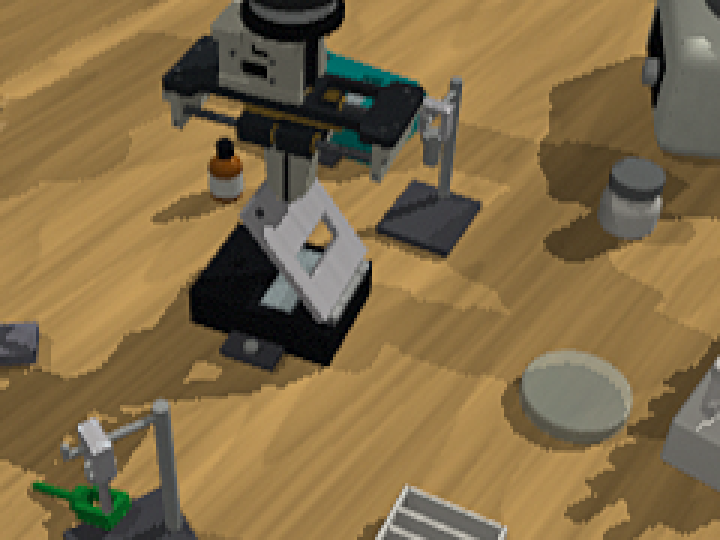

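The cover has folded to about 0.8 rad and follows the fingertips. I'll continue down.

```bash
python3 -m pendant '[[[0,-8,8],0],[[0,-15,16],0],[[0,-21,25],0],[[0,-26,34],0],[[0,-30,42],0],[[0,-33,50],0],[[0,-36,60],0],[[0,-37,67],0],[[0,-38,73],0],[[0,-38,75],0]]'; python3 -c "
from h import *
s=st()
im=robot.read_camera('scene'); cv2.imwrite('pics/s3.png',im[:,:,::-1][120:300,200:440].repeat(3,0).repeat(3,1))"
```

```text
time: 4.37
tool_pos: [0.4808, 0.0299, 0.0568]
tool_rot: [-3.139, -0.002, 1.832]
contact_force: [0.3, -0.1, 1.3]
opening: 0.0007
4.37 pos [0.4808 0.0299 0.0568] rot [-3.139e+00 -2.000e-03  1.832e+00] F [ 0.3 -0.1  1.3] op 0.0007 q [-0.1   0.48  1.85  0.    0.81 -0.36]
```

View pics/s3.png

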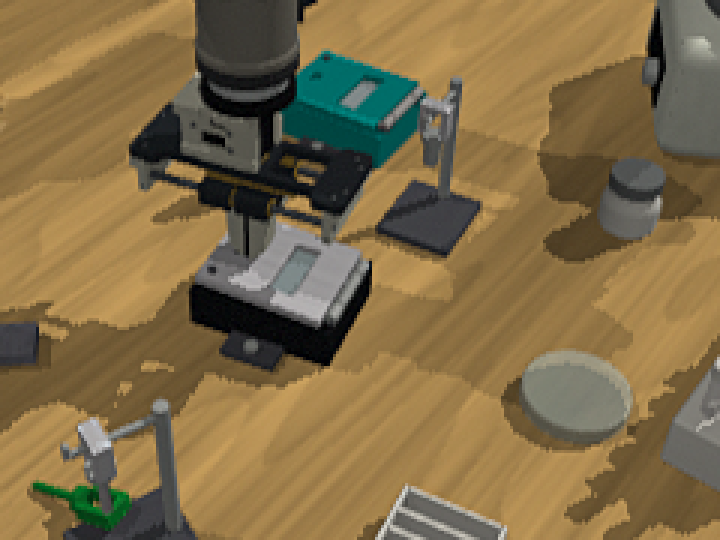

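```bash
python3 -m pendant '[[[0,0,2],0],[[0,0,4],0],[[0,0,4],0],[[0,0,-30],0],[[0,0,-70],0],[[0,0,-110],0],[[0,0,-145],0],[[0,0,-155],0]]'; python3 -c "
from h import *
s=st(); print(rel([.549,-.337,.21],1.215,s)); im=robot.read_camera('wrist'); cv2.imwrite('pics/w3.png',im[:,:,::-1])"
```

```text
time: 5.08
tool_pos: [0.4841, 0.0295, 0.2177]
tool_rot: [3.135, 0.001, 1.832]
contact_force: [1.1, -0.3, 0.4]
opening: 0.0003
5.08 pos [0.4841 0.0295 0.2177] rot [3.135e+00 1.000e-03 1.832e+00] F [ 1.1 -0.3  0.4] op 0.0003 q [-0.1   0.27  1.65  0.    1.21 -0.36]
([-370.8, -32.2, 8.0], 35.4)
```

View pics/w3.png

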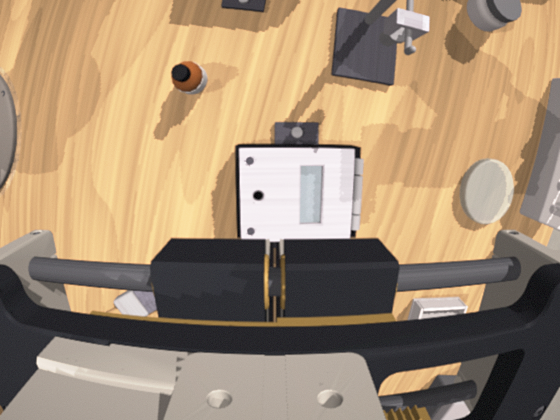

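The cover lies down ajar, with its hole at wrist (258,195). Next I move to a viewing pose at the free end of the pin's hook.

```bash
python3 -m pendant '[[[-37,-3,0],4],[[-74,-6,0],8],[[-111,-10,0],12],[[-148,-13,0],16],[[-185,-16,0],20],[[-222,-19,0],24],[[-260,-22,0],28],[[-297,-26,0],32],[[-334,-29,0],35.4],[[-371,-32,0],35.4]]' 0.6 20; python3 -m pendant '[[[0,0,0],0],[[0,0,0],0]]'; python3 - <<'E'
from h import *
s=st(); c=cal('wrist'); np.save('w4.npy',c); im=robot.read_camera('wrist')[:,:,::-1]; cv2.imwrite('pics/w4.png',im)
for q in("pin","pin_tip","pin_hook","pin_stand"): print(q,[(np.round(np.array(r["xy"])*[560,420],1).tolist(),round(r["p"],2)) for r in robot.find_in("wrist",q)[:3]])
print(proj("wrist",[[.584,-.243,.138],[.584,-.243,.144],[.584,-.243,.104]],c))
E
```

```text
time: 5.97
tool_pos: [0.5491, -0.3388, 0.2162]
tool_rot: [3.137, -0.003, 1.211]
contact_force: [0.6, 0.6, 0.2]
opening: 0.0546
time: 6.13
tool_pos: [0.5483, -0.3406, 0.2135]
tool_rot: [3.14, -0.004, 1.208]
contact_force: [-0.2, -0.2, -1.3]
opening: 0.0545
6.13 pos [ 0.5483 -0.3406  0.2135] rot [ 3.14  -0.004  1.208] F [-0.2 -0.2 -1.3] op 0.0545 q [-0.68  0.58  1.18  0.    1.38 -0.32]
pin [([273.3, 85.0], 0.88), ([227.8, 95.2], 0.56)]
pin_tip [([271.8, 81.2], 0.92), ([230.7, 98.3], 0.87)]
pin_hook [([275.6, 70.3], 0.89)]
pin_stand [([273.3, 69.6], 0.8)]
[[272.53649176  76.67818973]
 [272.51020783  75.32791846]
 [272.66355288  83.21327118]]
```

View pics/w4.png

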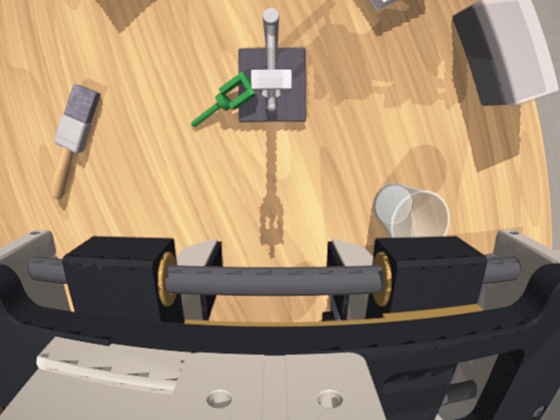

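```bash
python3 - <<'E'
from h import *
c=np.load('w4.npy',allow_pickle=True).item()
w=cv2.imread("pics/w4.png"); k=6
cv2.imwrite("pics/w4c.png",cv2.resize(w[0:130,210:335],None,fx=k,fy=k,interpolation=cv2.INTER_CUBIC)[:,:750][:600*1+180])
E
```

```text
(no output)
```

View pics/w4c.png

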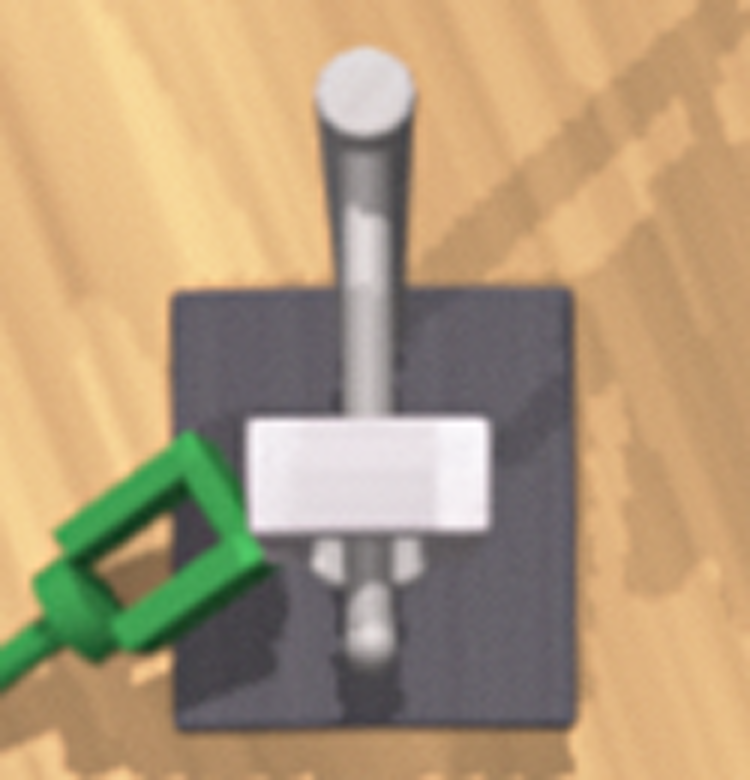

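```bash
python3 - <<'E'
from h import *
c=np.load('w4.npy',allow_pickle=True).item()
W=lambda x,y:(210+(x+.5)/6-.5,(y+.5)/6-.5)
L=planez("wrist",W(368,475),.144,c); P=planez("wrist",W(366,92),.145,c); H=planez("wrist",W(370,632),.147,c)
le=planez("wrist",W(247,475),.144,c); ri=planez("wrist",W(490,475),.144,c); print("loop",L.round(4),"w",np.linalg.norm(le-ri),"post",P.round(4),"tip",H.round(4),np.linalg.norm(P-H))
yaw=np.arctan2(*(P-H)[1::-1]); print("yaw",yaw, "loopyaw",np.arctan2(*(ri-le)[1::-1])+np.pi/2)
s=st(); print(L[2],rel([L[0],L[1],.144],yaw,s))
b=planez("top",(407,165),.04); print("beaker",b)
E
```

```text
loop [ 0.5821 -0.2449  0.144 ] w 0.028024341127702485 post [ 0.5988 -0.2003  0.145 ] tip [ 0.5756 -0.2626  0.147 ] 0.06646210635916748
yaw 1.2150264792197847 loopyaw 1.2049020233962424
6.38 pos [ 0.5492 -0.3374  0.2163] rot [ 3.137 -0.004  1.213] F [ 0.7  0.6 -0.3] op 0.0549 q [-0.67  0.57  1.18  0.01  1.39 -0.32]
0.144 ([97.9, -1.9, 72.7], -0.1)
beaker [ 0.67175885 -0.41817731  0.04      ]
```

```bash
python3 -m pendant '[[[30,-1,0],0],[[60,-2,0],0],[[90,-2,0],0],[[98,-2,10],0],[[98,-2,40],0],[[98,-2,60],0],[[98,-2,60],0]]' 0.6 20; python3 -c "
from h import *
s=st(); print(rel([.5821,-.2449,.110],1.21,s)); c=cal('wrist'); im=robot.read_camera('wrist'); cv2.imwrite('pics/w5.png',im[:,:,::-1]); im=robot.read_camera('scene'); cv2.imwrite('pics/s5.png',im[:,:,::-1][200:340,150:330].repeat(4,0).repeat(4,1))"
```

```text
time: 6.97
tool_pos: [0.5798, -0.2424, 0.1523]
tool_rot: [-3.138, -0.005, 1.215]
contact_force: [-1.0, 0.5, -0.4]
opening: 0.0551
6.97 pos [ 0.5798 -0.2424  0.1523] rot [-3.138 -0.005  1.215] F [-1.   0.5 -0.4] op 0.0551 q [-0.52  0.59  1.32  0.    1.23 -0.17]
([-1.7, 3.1, 42.3], 0.3)
```

View pics/w5.png

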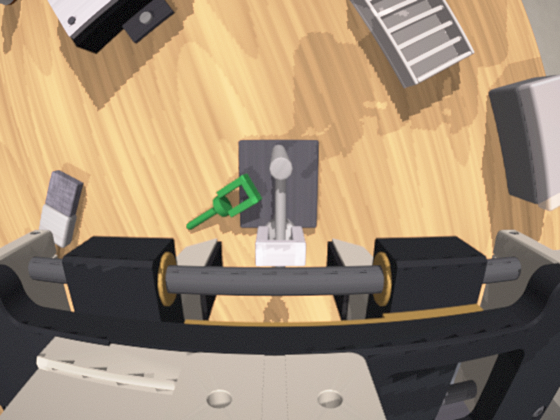

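View pics/s5.png

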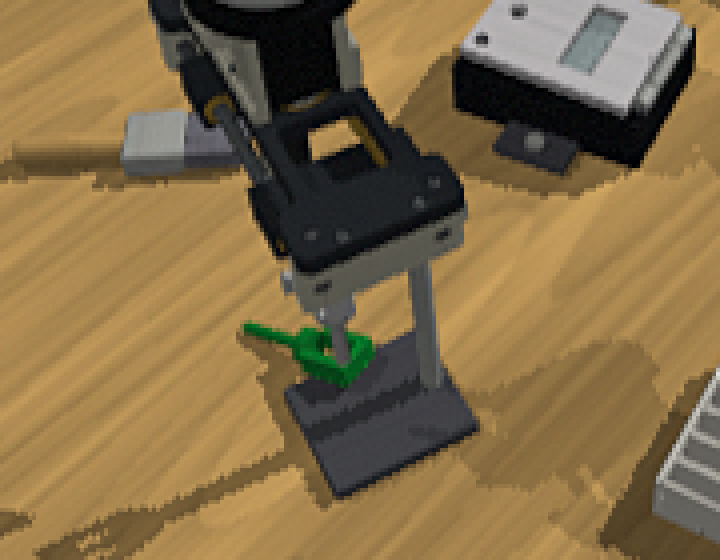

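The loop sits between the fingers, about 3 mm towards tool +y, which matches the computed offset. Now I descend and close.

```bash
python3 -m pendant '[[[-1,3,10],0],[[-2,3,25],0],[[-2,3,38],0],[[-2,3,42],0],[[-2,3,42],0]]' 0.6 20; python3 -m pendant '[[[0,0,0],0],[[0,0,0],0],[[0,0,0],0],[[0,0,0],0],[[0,0,0],0],[[0,0,0],0]]' 0.2 45; python3 -c "
from h import *
s=st(); im=robot.read_camera('wrist'); cv2.imwrite('pics/w6.png',im[:,:,::-1])"
```

```text
time: 7.48
tool_pos: [0.584, -0.2473, 0.1144]
tool_rot: [3.138, -0.004, 1.213]
contact_force: [-0.5, -0.2, 0.7]
opening: 0.0551
time: 7.98
tool_pos: [0.5842, -0.2474, 0.1149]
tool_rot: [3.138, -0.004, 1.213]
contact_force: [-0.7, 0.2, 2.1]
opening: 0.0274
7.98 pos [ 0.5842 -0.2474  0.1149] rot [ 3.138 -0.004  1.213] F [-0.7  0.2  2.1] op 0.0274 q [-0.52  0.64  1.35  0.    1.15 -0.17]
```

View pics/w6.png

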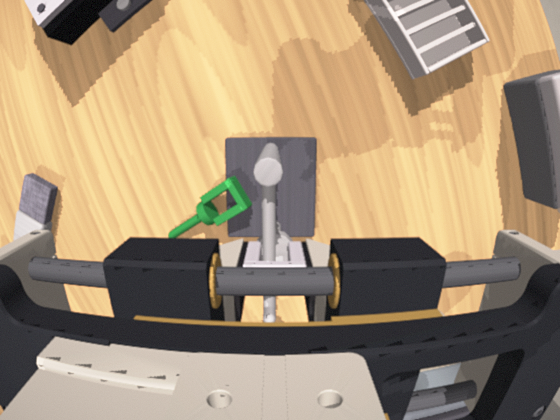

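```bash
python3 -m pendant '[[[0,0,-5],0],[[0,0,-10],0],[[0,0,-14.5],0],[[0,0,-14.5],0],[[0,0,-14.5],0]]'; python3 -c "
from h import *
s=st(); im=robot.read_camera('wrist'); cv2.imwrite('pics/w7.png',im[:,:,::-1][130:330,160:400].repeat(3,0).repeat(3,1));im=robot.read_camera('scene'); cv2.imwrite('pics/s7.png',im[:,:,::-1][220:340,170:310].repeat(4,0).repeat(4,1))"
```

```text
time: 8.45
tool_pos: [0.5844, -0.2475, 0.1299]
tool_rot: [3.137, -0.004, 1.213]
contact_force: [-0.3, 0.5, -0.6]
opening: 0.0275
8.45 pos [ 0.5844 -0.2475  0.1299] rot [ 3.137 -0.004  1.213] F [-0.3  0.5 -0.6] op 0.0275 q [-0.52  0.62  1.34  0.    1.18 -0.17]
```

View pics/w7.png

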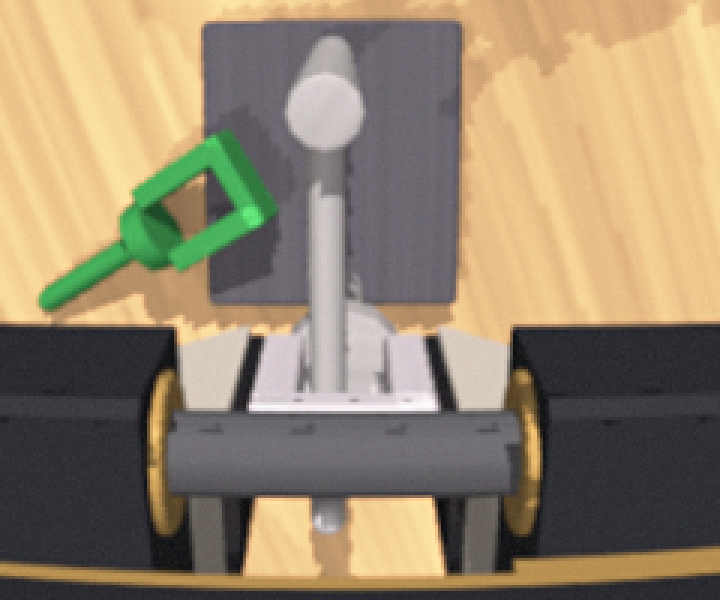

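View pics/s7.png

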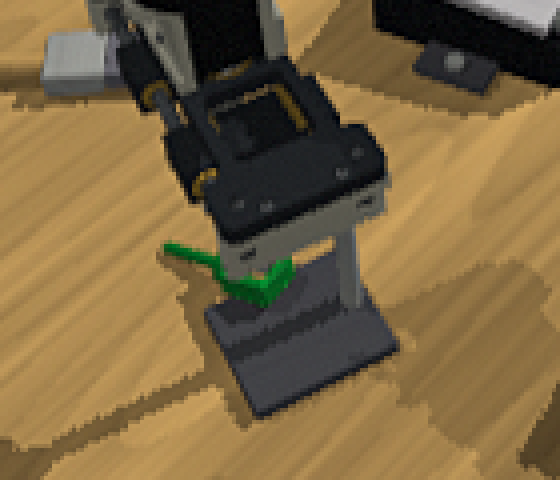

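Lifted by 15 mm, and the bar (about 328 in the crop) is slightly left of the loop opening's centre (345). I'll shift 1.5 mm in −y, then slide off towards the hook end.

```bash
python3 -m pendant '[[[0,-1.5,0],0],[[-8,-1.5,0],0],[[-16,-1.5,0],0],[[-26,-1.5,0],0],[[-36,-1.5,0],0],[[-48,-1.5,0],0],[[-60,-1.5,0],0],[[-60,-1.5,0],0]]' - 60; python3 -c "
from h import *
s=st(); im=robot.read_camera('wrist'); cv2.imwrite('pics/w8.png',im[:,:,::-1]);im=robot.read_camera('scene'); cv2.imwrite('pics/s8.png',im[:,:,::-1][220:340,170:310].repeat(4,0).repeat(4,1))"
```

```text
time: 9.22
tool_pos: [0.5605, -0.306, 0.129]
tool_rot: [3.138, -0.003, 1.211]
contact_force: [-1.2, 0.2, -0.6]
opening: 0.0276
9.22 pos [ 0.5605 -0.306   0.129 ] rot [ 3.138e+00 -3.000e-03  1.211e+00] F [-1.2  0.2 -0.6] op 0.0276 q [-0.62  0.63  1.32  0.    1.18 -0.26]
```

View pics/w8.png

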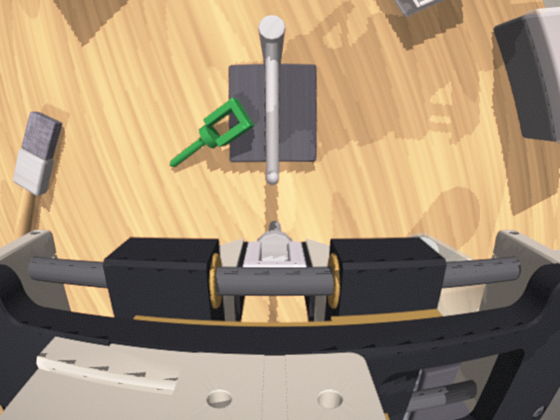

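View pics/s8.png

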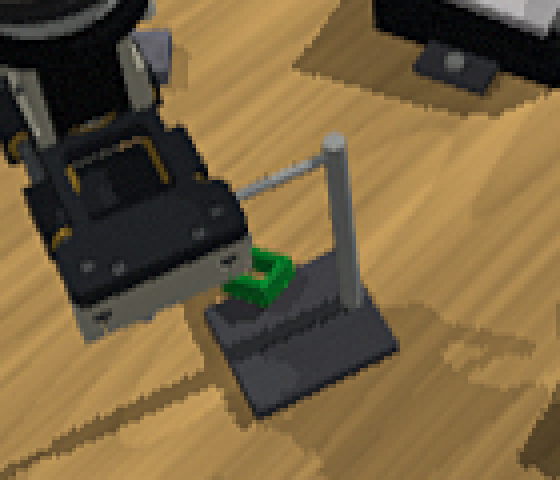

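The pin is off the hook and held upright, with its tip at wrist (272,228). I raise it and head for the clamp.

```bash
python3 -m pendant '[[[0,0,-30],0],[[0,0,-60],0],[[0,0,-95],0],[[0,0,-95],0]]'; python3 - <<'E'
from h import *
s=st(); c=cal('wrist'); T=R.from_euler('xyz',s["tool_rot"])
for d in(50,55,60): print(d,proj("wrist",s["tool_pos"]+T.apply([0,0,d*1e-3]),c).round(1))
p=[.5096,.0352,.255]; h=place(p,cov(.07,104,0,4))[0]; print("hole",h)
print(rel([h[0],h[1],.225],.255+np.pi/2,s), rel([h[0],h[1]-.05,.225],.255+np.pi/2,s))
print("stubstand",planez("top",(187,206),.14), "bottle",planez("top",(220,271),.03))
E
```

```text
time: 9.65
tool_pos: [0.5635, -0.305, 0.2318]
tool_rot: [3.126, -0.001, 1.213]
contact_force: [0.4, 0.3, 0.9]
opening: 0.0276
9.65 pos [ 0.5635 -0.305   0.2318] rot [ 3.126e+00 -1.000e-03  1.213e+00] F [0.4 0.3 0.9] op 0.0276 q [-0.62  0.55  1.18  0.01  1.4  -0.26]
50 [[274.6 228.1]]
55 [[274.6 225.9]]
60 [[274.6 223.8]]
hole [0.46947533 0.02474051 0.05726426]
([275.9, -203.8, 3.9], -35.1) ([229.0, -186.2, 4.1], -35.1)
stubstand [0.54058426 0.20401082 0.14      ] bottle [0.36585143 0.12481814 0.03      ]
```

```bash
python3 -m pendant '[[[28,-20,0],-4],[[56,-41,0],-8],[[84,-62,0],-12],[[112,-82,0],-16],[[140,-103,0],-20],[[168,-124,0],-24],[[196,-145,0],-28],[[224,-165,0],-32],[[252,-186,0],-35.1],[[276,-204,4],-35.1]]'; python3 -m pendant '[[[0,0,10],0],[[0,0,25],0],[[0,0,45],0],[[0,0,45],0],[[0,0,45],0]]';python3 - <<'E'
from h import *
s=st(); c=cal('wrist'); np.save('w9.npy',c); im=robot.read_camera('wrist')[:,:,::-1]; cv2.imwrite('pics/w9.png',im)
T=R.from_euler('xyz',s["tool_rot"])
for d in(50,55,60): print(d,proj("wrist",s["tool_pos"]+T.apply([0,0,d*1e-3]),c).round(1))
p=[.5096,.0352,.255]; h=place(p,cov(.07,104,0,4))[0]; print("hole",proj("wrist",h,c))
E
```

```text
time: 10.48
tool_pos: [0.4686, 0.0274, 0.2256]
tool_rot: [3.126, 0.008, 1.829]
contact_force: [0.3, 0.2, -1.0]
opening: 0.0278
time: 10.9
tool_pos: [0.4689, 0.0276, 0.1803]
tool_rot: [3.128, 0.007, 1.83]
contact_force: [-0.1, -0.2, -0.2]
opening: 0.0276
10.9 pos [0.4689 0.0276 0.1803] rot [3.128 0.007 1.83 ] F [-0.1 -0.2 -0.2] op 0.0276 q [-0.1   0.28  1.75 -0.    1.09 -0.36]
50 [[275.  228.4]]
55 [[275.  226.2]]
60 [[274.9 224.1]]
hole [[272.70847527 205.56794826]]
```

View pics/w9.png

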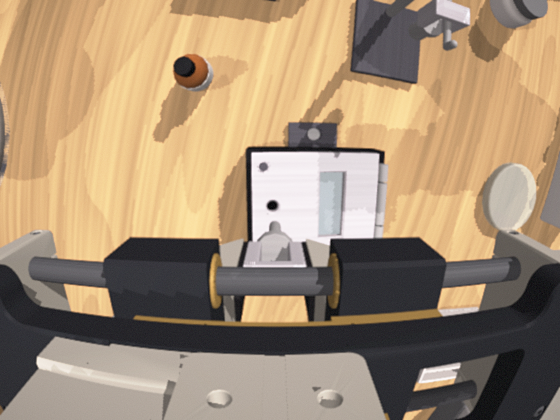

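```bash
python3 - <<'E'
from h import *
w=cv2.imread("pics/w9.png"); k=8
cv2.imwrite("pics/w9c.png",cv2.resize(w[190:265,230:325],None,fx=k,fy=k,interpolation=cv2.INTER_CUBIC))
E
```

```text
(no output)
```

View pics/w9c.png

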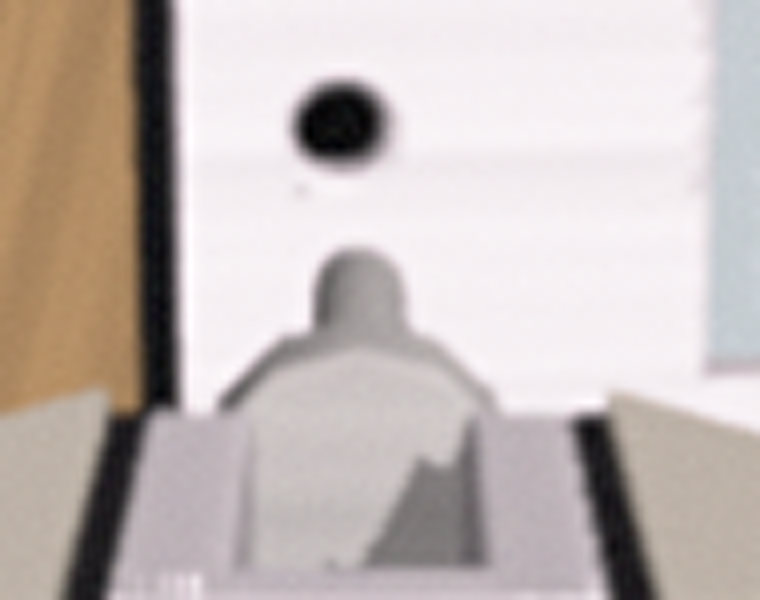

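```bash
python3 - <<'E'
from h import *
c=np.load('w9.npy',allow_pickle=True).item(); s=st(); T=R.from_euler('xyz',s["tool_rot"])
P=lambda x,y,z: proj("wrist",s["tool_pos"]+T.apply(np.array([x,y,z])*1e-3),c)[0]
def mn(dx,dy,z,r): return min((P(dx+r*np.cos(a),dy+r*np.sin(a),z) for a in np.linspace(-1.6,1.6,33)),key=lambda q:q[1])
# dz: origin above TCP negative z => z coord of origin in tool = dz
for rt in(2.5,3,3.5,4):
  f=lambda v:[min(mn(v[0],v[1],v[2]+44,rt)[1],mn(v[0],v[1],v[2]+43,4)[1])-220.4, mn(v[0],v[1],v[2]-8,11)[1]-232.7, mn(v[0],v[1],v[2]+44,3)[0]-274.5]
  r=least_squares(f,[0,0,11],diff_step=1e-3); print(rt,r.x.round(2),r.cost)
h=planez("wrist",(272.3,205.1),.0573,c); print("hole",h.round(4),rel(h,.255+np.pi/2,s))
E
```

```text
10.95 pos [0.4696 0.0274 0.1812] rot [3.126 0.008 1.829] F [ 0.5 -0.1 -0.9] op 0.0271 q [-0.1   0.28  1.75 -0.    1.09 -0.36]
2.5 [-7.73 -1.12 41.4 ] 1.7522840615545618e-19
3 [-7.73 -1.12 41.4 ] 1.7522840615545618e-19
3.5 [-7.73 -1.12 41.4 ] 1.7522840615545618e-19
4 [-10.09  -1.13  48.45] 2.6189785107617762e-18
hole [0.469  0.0251 0.0573] ([-1.1, -3.1, 123.8], 0.2)
```

```bash
python3 -m pendant '[[[-1,-2,15],0],[[-2,-3,30],0],[[-2,-3,45],0],[[-2,-3,55],0],[[-2,-3,55],0],[[-2,-3,55],0]]';python3 - <<'E'
from h import *
s=st(); c=cal('wrist'); np.save('w10.npy',c); w=robot.read_camera('wrist')[:,:,::-1]; cv2.imwrite('pics/w10.png',w)
T=R.from_euler('xyz',s["tool_rot"])
for d in(50,55,60): print(d,proj("wrist",s["tool_pos"]+T.apply([0,0,d*1e-3]),c).round(1))
p=[.5096,.0352,.255]; h=place(p,cov(.07,104,0,4))[0]; print("hole",proj("wrist",h,c))
k=8
cv2.imwrite("pics/w10c.png",cv2.resize(w[190:265,230:325],None,fx=k,fy=k,interpolation=cv2.INTER_CUBIC))
im=robot.read_camera('scene')[:,:,::-1]; cv2.imwrite("pics/s10.png",cv2.resize(im[140:260,230:370],None,fx=5,fy=5,interpolation=cv2.INTER_CUBIC))
E
```

```text
time: 11.45
tool_pos: [0.4687, 0.0244, 0.127]
tool_rot: [3.125, 0.008, 1.829]
contact_force: [0.0, -0.3, -0.3]
opening: 0.0275
11.45 pos [0.4687 0.0244 0.127 ] rot [3.125 0.008 1.829] F [ 0.  -0.3 -0.3] op 0.0275 q [-0.11  0.35  1.83 -0.    0.95 -0.37]
50 [[275.  228.4]]
55 [[274.9 226.2]]
60 [[274.9 224.1]]
hole [[274.46695538 219.18535265]]
```

View pics/w10c.png

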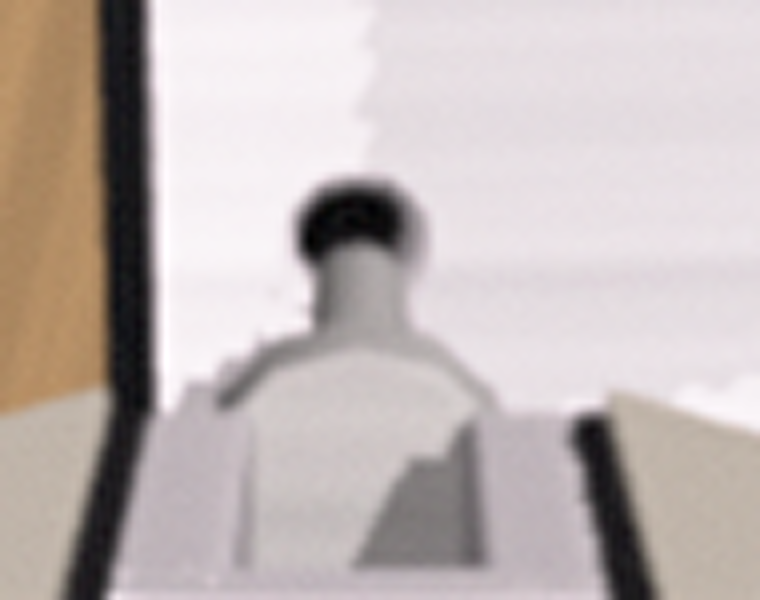

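View pics/s10.png

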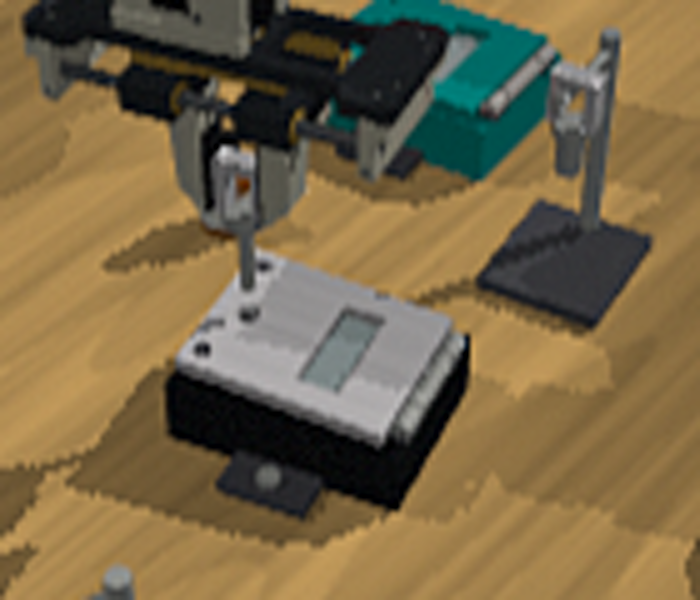

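```bash
python3 - <<'E'
from h import *
U=lambda x,y:(230+(x+.5)/5-.5,140+(y+.5)/5-.5)
hs=np.array(U(249,314)); ts=np.array(U(247,288))
p=[.5096,.0352,.255]; h=place(p,cov(.07,104,0,4))[0]
a=proj("scene",h)[0]; print("hole px",hs,"pred",a)
for dz in (10,14,18): print(dz,proj("scene",h+[0,0,dz*1e-3])[0]-a, "meas",ts-hs)
# sensitivity
for d in np.eye(3)*.001: print(proj("scene",h+d)[0]-a)
s=st(); print(rel(h,.255+np.pi/2,s))
c=np.load('w10.npy',allow_pickle=True).item(); print(rel(planez("wrist",(230+360/8-.44,218.6),.0573,c),None,s))
E
```

```text
hole px [279.4 202.4] pred [279.39216449 201.92732876]
10 [-0.10430304 -2.85900197] meas [-0.4 -5.2]
14 [-0.14641916 -4.0134274 ] meas [-0.4 -5.2]
18 [-0.1887637  -5.17411381] meas [-0.4 -5.2]
[0.28722116 0.15909703]
[ 0.24822119 -0.19543187]
[-0.01036739 -0.28417568]
11.55 pos [0.4691 0.0244 0.1274] rot [3.124 0.009 1.829] F [ 0.3  0.8 -0.9] op 0.0273 q [-0.11  0.34  1.83 -0.    0.95 -0.37]
([0.9, -0.8, 70.2], 0.2)
([1.4, -0.7, 70.1], 0.0)
```

Tip and hole line up within about 1 mm in both views. I start the insertion.

```bash
python3 -m pendant '[[[0,-0.5,6],0],[[0,-0.5,11],0],[[0,-0.5,15],0],[[0,-0.5,19],0],[[0,-0.5,22],0],[[0,-0.5,22],0]]';python3 - <<'E'
from h import *
s=st(); w=robot.read_camera('wrist')[:,:,::-1]; k=8
a=cv2.resize(w[190:265,230:325],None,fx=5,fy=5,interpolation=cv2.INTER_CUBIC)
im=robot.read_camera('scene')[:,:,::-1]; b=cv2.resize(im[165:240,250:310],None,fx=5,fy=5,interpolation=cv2.INTER_CUBIC)
cv2.imwrite("pics/c11.png",np.hstack([a,b]))
E
```

```text
time: 12.05
tool_pos: [0.4686, 0.0242, 0.1046]
tool_rot: [3.125, 0.009, 1.829]
contact_force: [-0.3, 0.5, -0.1]
opening: 0.0275
12.05 pos [0.4686 0.0242 0.1046] rot [3.125 0.009 1.829] F [-0.3  0.5 -0.1] op 0.0275 q [-0.11  0.38  1.86 -0.    0.89 -0.37]
```

View pics/c11.png

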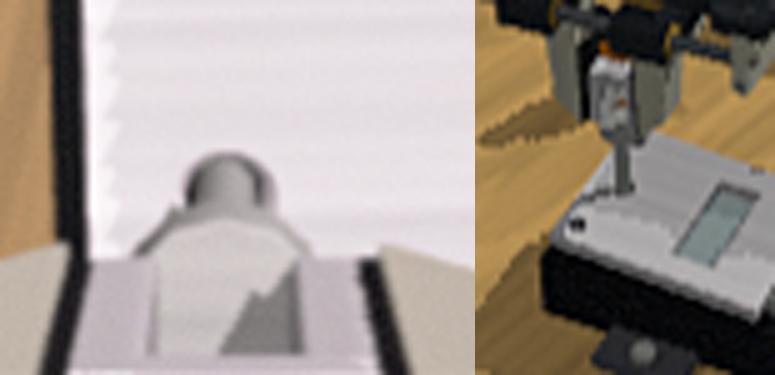

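The tip is in the cover hole and centred, with no contact force. Continuing.

```bash
python3 -m pendant '[[[0,0,5],0],[[0,0,10],0],[[0,0,14],0],[[0,0,18],0],[[0,0,22],0],[[0,0,26],0],[[0,0,30],0],[[0,0,32],0],[[0,0,32],0]]'; python3 - <<'E'
from h import *
s=st(); w=robot.read_camera('wrist')[:,:,::-1]
a=cv2.resize(w[190:265,230:325],None,fx=5,fy=5,interpolation=cv2.INTER_CUBIC)
im=robot.read_camera('scene')[:,:,::-1]; b=cv2.resize(im[165:240,250:310],None,fx=5,fy=5,interpolation=cv2.INTER_CUBIC)
cv2.imwrite("pics/c12.png",np.hstack([a,b]))
E
```

```text
time: 12.9
tool_pos: [0.4693, 0.0241, 0.0727]
tool_rot: [3.125, 0.009, 1.829]
contact_force: [-0.1, 0.7, -0.2]
opening: 0.0273
12.9 pos [0.4693 0.0241 0.0727] rot [3.125 0.009 1.829] F [-0.1  0.7 -0.2] op 0.0273 q [-0.11  0.43  1.89 -0.    0.8  -0.37]
```

View pics/c12.png

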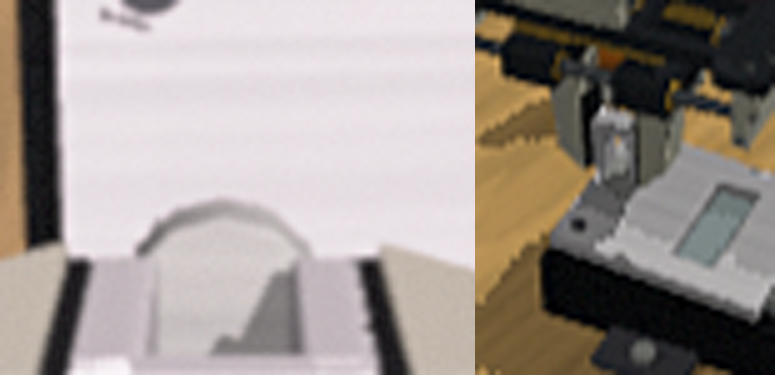

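```bash
python3 -m pendant '[[[0,0,2],0],[[0,0,4],0],[[0,0,6],0],[[0,0,8],0],[[0,0,8],0]]'; python3 -m pendant '[[[0,0,1],0],[[0,0,2],0],[[0,0,3],0],[[0,0,3],0],[[0,0,3],0]]'
```

```text
time: 13.42
tool_pos: [0.4696, 0.024, 0.065]
tool_rot: [3.125, 0.009, 1.829]
contact_force: [-1.6, -0.8, 1.1]
opening: 0.0275
time: 13.83
tool_pos: [0.4696, 0.024, 0.062]
tool_rot: [3.125, 0.009, 1.829]
contact_force: [-2.6, -1.1, 4.0]
opening: 0.0277
```

```bash
python3 -m pendant '[[[0,-0.7,1],0],[[0,-0.7,1.5],0],[[0,-0.7,2],0],[[0,-0.7,2],0]]'; python3 -m pendant '[[[0,0,0.5],0],[[0,0,1],0],[[0,0,1.5],0],[[0,0,1.5],0]]'
```

```text
time: 14.17
tool_pos: [0.4696, 0.0239, 0.0609]
tool_rot: [3.123, 0.009, 1.829]
contact_force: [-3.6, 1.5, 12.0]
opening: 0.0277
time: 14.5
tool_pos: [0.4696, 0.0239, 0.0607]
tool_rot: [3.122, 0.009, 1.829]
contact_force: [-7.2, -0.8, 19.7]
opening: 0.0277
```

```bash
python3 - <<'E'
from h import *
s=st(); c=cal('wrist'); w=robot.read_camera('wrist')[:,:,::-1]; cv2.imwrite("pics/w13.png",w)
im=robot.read_camera('scene')[:,:,::-1].copy(); k=6
big=cv2.resize(im,None,fx=k,fy=k,interpolation=cv2.INTER_CUBIC)
p=[.5096,.0352,.255]
raw=big.copy()
def draw(P,col):
    u=((proj("scene",np.array(P))+.5)*k-.5).round().astype(int); cv2.polylines(big,[u],True,col,1)
for th,col in((0,(0,0,255)),(.07,(255,0,0))): draw(place(p,[cov(th,r,y,4) for r,y in((8,-48),(122,-48),(122,48),(8,48))]),col)
sl=np.s_[1050:1450,1540:1940]
cv2.imwrite("pics/c13.png",np.hstack([raw[sl],big[sl]]))
E
```

```text
14.5 pos [0.4696 0.0239 0.0607] rot [3.122 0.009 1.829] F [-7.2 -0.8 19.7] op 0.0277 q [-0.11  0.45  1.9  -0.    0.77 -0.37]
```

View pics/c13.png

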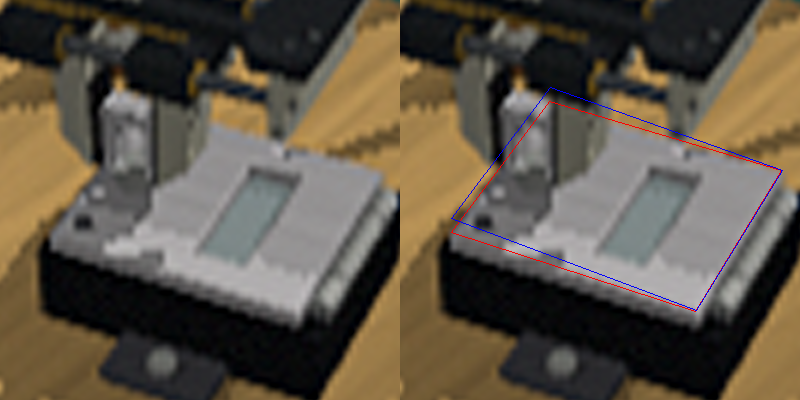

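View pics/w13.png

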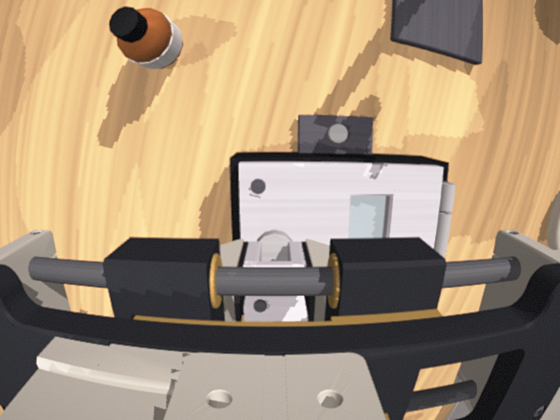

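```bash
python3 -c "
from h import *
st()"; python3 -m pendant '[[[0,-0.5,1],0],[[0,-0.5,1],0],[[0,-0.5,1],0],[[0,-0.5,1],0],[[0,-0.5,1],0],[[0,-0.5,1],0]]' - 60; python3 -c "
from h import *
robot.read_camera('scene');st();robot.read_camera('top');robot.read_camera('scene');robot.read_camera('top');st()"
```

```text
14.6 pos [0.4696 0.0239 0.0607] rot [3.122 0.009 1.829] F [-6.8  0.  20.9] op 0.0276 q [-0.11  0.45  1.9  -0.    0.77 -0.37]
time: 15.1
tool_pos: [0.4696, 0.0239, 0.0608]
tool_rot: [3.121, 0.01, 1.829]
contact_force: [-5.3, 0.7, 15.7]
opening: 0.0276
15.15 pos [0.4696 0.0239 0.0608] rot [3.121 0.01  1.829] F [-5.4  0.1 16. ] op 0.0278 q [-0.11  0.45  1.9  -0.    0.77 -0.37]
15.3 pos [0.4696 0.0239 0.0608] rot [3.121 0.01  1.829] F [-5.3  0.4 16.1] op 0.0275 q [-0.11  0.45  1.9  -0.    0.77 -0.37]
```

```bash
python3 -m pendant '[[[0,-0.5,1.6],0],[[0,-0.5,1.6],0],[[0,-0.5,1.6],0],[[0,-0.5,1.6],0]]' - 60; python3 -c "
from h import *
im=robot.read_camera('scene');cv2.imwrite('pics/s14.png',im[:,:,::-1]);im=robot.read_camera('top');cv2.imwrite('pics/t14.png',im[:,:,::-1]);st()"
```

```text
time: 15.63
tool_pos: [0.4695, 0.0239, 0.0607]
tool_rot: [3.119, 0.01, 1.829]
contact_force: [-4.7, 0.9, 19.9]
opening: 0.0274
15.73 pos [0.4696 0.0238 0.0607] rot [3.119 0.01  1.829] F [-5.7  0.6 20. ] op 0.0273 q [-0.11  0.45  1.9  -0.    0.76 -0.37]
```

View pics/s14.png

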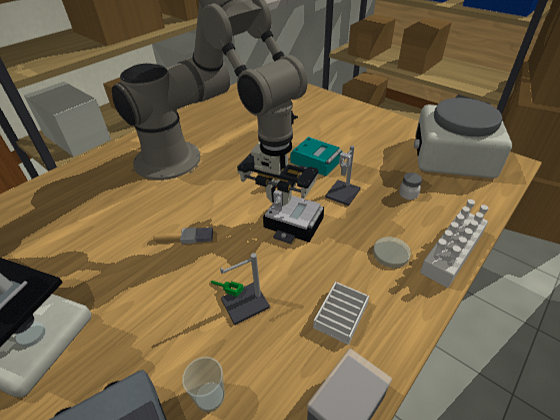

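View pics/t14.png

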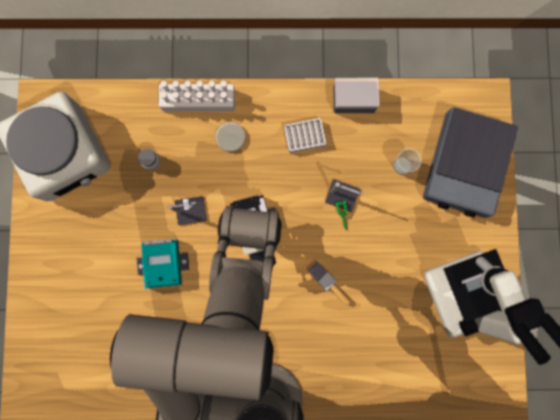

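The pin is in the clamp with the collar on the cover, and the press holds steady at about 20 N. The brush, bottle, dish, tray, beaker, jar and stub all stand where they began. I'm handing in.

```bash
python3 -c "
from h import *
print(robot.hand_in()); st()"
```

```text
the job is handed in; nothing more can be done
None
the job is handed in; nothing more can be done
```

I folded the cover down with the closed fingers and lifted the slim pin off its hook. I then pushed it through the cover into the base and handed the job in at about 15.7 s, still gripping and pressing.

**Last checks:**
- **Press:** the tool stalled with the collar's underside at about 50 mm above the bench, the shut height. The downward press was a steady 20 N or so, with the grip set to 60 N and the fingers 27 mm apart on the loop.
- **Cover:** its corner in the scene picture matches the shut outline, not the ajar one. That picture was taken before the final two presses, and the tool height did not change after it.
- **Other things:** in the scene and top pictures the stub, turquoise clamp, bottle, dish, tray, beaker, brush and jar look unmoved.

**What did not agree or was not ideal:**
- **Green look-alike:** it was upright at the start and had fallen over by 2.5 s, while the arm was still far from it. It now lies with its head on the pin stand's foot; I never touched it.
- **Side force:** about 5 N sideways remained on the pin at the end, because the tool was tilted about 1°.
- **Pin's height in the fingers:** my wrist-picture fit of it gave an implausible value. I used the height worked out from the hook instead, and the insertion agreed with that.

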